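Slide the dish carrier round the bend into the plate reader

ROBOT

A 6-joint arm with a two-finger parallel gripper is mounted at the origin on the work surface. World frame = base frame: x ahead of the robot, y to its left, z up, the work surface at z = 0. Lengths are in m, angles in rad, forces in N, time in s.
With the tool pointing down it reaches from about 0.3 to 0.875 m from the base axis. Payload 6.4 kg.
Tool frame: the origin (TCP) lies between the finger pads; the fingertips stand ctrl.tip_extent ahead of it and the grasp point (between the pads) is the TCP (ctrl.tip_extent is the distance from the TCP to the fingertips, in m); z points along the fingers, y is the line along which they close (so a half turn about z gives the same grasp; the last joint's range is limited). The gripper opens to 85 mm and grips with 20 to 120 N. Pads are 22 mm wide; open, the fingers measure 114 mm over their backs; the gripper's body (76 mm by 85 mm) begins 54 mm behind the grasp point. The pads swing forward as they close: fully open they stand 13 mm farther back than shut.
Start: joints at [1.14, 0.181, 1.607, -0, 1.354, -0.206], TCP at [0.128, 0.561, 0.25] pointing down, gripper open.
Joint ranges: [-2.99, 2.99], [-0.89, 2.07], [0.3, 2.58], [-1.14, 4.28], [0, 2.63], [-3.12, 3.12]. Speed limits (rad/s): [2.57, 2.57, 3.01, 3.14, 3.14, 3.14].

INTERFACE

Orientations are given as a unit quaternion [w, x, y, z].
In Python, from bench import ctrl gives the robot as it stands.
- The arm moves only by the tool send_rows, never from a script. Its arguments are lists of equal length, an entry for each row: "dr": the turn, a rotation vector about the tool's x, y, z in units of 6 degrees (1.0 is 6 degrees), a list of three; "xyz": the shift along the tool's x, y, z in cm, a list of three; "jaw": the opening in per cent of the stroke, from 0 (shut) to 100 (fully open). In form: {"dr": [[wx, wy, wz], ...], "xyz": [[dx, dy, dz], ...], "jaw": [jaw, ...]}. A call has exactly 8 rows; each row is the pose to reach, as a shift and turn from the pose commanded when the call began, along the tool's axes at that moment; what a row does not reach only later rows make up. A row lasts 1/8 s, in which the tool goes at most 62.5 mm and 10.7 degrees, less where a joint would pass 70% of its speed; a pose out of reach is approached as far as the arm can. A call with a gripper value outside its range is refused whole. The fingers move at their own pace and stop on an object; the grip force is fixed at half the most. Time passes only in rows, so rows that repeat a pose let the fingers close, or fill a call up. It gives the time, the measured TCP pose, the force, the opening and the grip force at its end, in the units of the state.
- ctrl.get_obs(): the state, without advancing time (a new reading comes with each control period).
- ctrl.camera(name): name is "scene" or "top" or "wrist"; returns the picture (400x640x3 uint8, red, green, blue); there is no depth.
- ctrl.calibration(name): a dict with "camera_matrix" (3x3 intrinsics, pixels), "D" ([k1, k2, p1, p2, k3] as OpenCV has them; the pictures are not rectified), "world_from_camera" (4x4, takes a point from camera to world coordinates). Camera axes: x right, y up, looking along -z (the intrinsics and any distortion apply to the point x, -y, -z); pixel columns grow to the right and rows downward; lengths in m; the calibration is good to about 2 mm. A picture is of the moment at which its call begins: read the wrist's pose just before it. calibration takes no time and is no camera call; for the wrist camera it gives the pose at the moment of the call.
- ctrl.hand_in(): hands the job in; it is judged then, once.
The state is a dict: "time_s": time; "q": joint angles; "dq": joint speeds; "joint_efforts": joint torques, N m; "eef_pos": TCP position; "eef_rot": TCP orientation; "wrist_force": force on the tool from outside, world axes, zero at the start; "torque": the same for the moment, N m; "opening": opening from 0.0 (shut) to 1.0 (fully open); "grasp_force": force on a finger pad.
Only numpy, scipy, OpenCV 4.12 (cv2) and the standard library are available. Lean on these libraries where they do the work, as an engineer would, in place of code of your own. Each camera call takes 0.05 s, during which the arm holds its last target. There are 200 camera calls.

TASK

Push the white dish carrier along the steel-walled track, round the bend, until it rests against the end stop in front of the plate reader; keep it down on the track all the way and do not upset the culture dish riding on it. Then swing the latch arm fully shut across the channel behind the carrier and let go. Leave the flask, the stack of dishes and the spray bottle where they are.

Things in the scene. Friction and masses are not known exactly. Their poses are not given: they have to be found in the camera images.
- track: Fixed L-shaped track; origin on the bench at the centre of its bend, z up. Grey plate 8 mm thick (from y=-200 mm); channel 78 mm wide between steel walls 5 mm thick, tops 28 mm above the bench. Channel middle line, in mm: entry leg x=-120, going +y from its open end y=-180 to y=0; quarter circle of radius 120 about the origin, turning right; station leg y=120, going +x from x=0 to the end stop.
- end_stop (a point): Middle of the end stop's face, at x=135, y=120 mm in the track's frame, 24 mm above the bench: a steel block across the channel, top 40 mm above the bench. A carrier that touches it has its centre at x=75, y=120 mm. Behind it a white plate reader 70 mm high, from x=148 to 222 mm, 150 mm wide.
- carrier_center (a point): Centre (half-way up) of the loose white carrier: 120 mm long with half-round ends, 72 mm wide, 34 mm high, 0.2 to 0.45 kg, slippery on the track. Its y axis runs along its length and points forward, z up. It stands on the track plate in the entry leg, facing the bend: centre 25 mm and top 42 mm above the bench. A 6 mm lip on top holds the dish.
- carrier_seat (a point): Centre of the carrier's top face, 17 mm above its centre, where the underside of the dish rests.
- dish: Loose round clear culture dish with reddish filling, 60 mm across, 15 mm high, about 25 g, lying inside the lip on the carrier. Origin at the centre of its underside.
- latch (a joint): Angle of the dark steel latch arm. 0: open, pointing to the track's -x outside the outer wall; grows anticlockwise from above to 1.57: fully shut at its stop, pointing to the track's -y across the channel close behind a home carrier, by a small steel keeper. Bar 10 mm wide, 30 to 40 mm above the bench; slight friction (about 0.5 N at the knob), stays where left.
- latch_pivot (a point): The latch arm's upright pivot axis, at x=5, y=178 mm in the track's frame, top of the arm's boss 42 mm above the bench; the point is 35 mm above the bench.
- latch_knob (a point): Grip point on the upright round black knob at the arm's tip, 135 mm from the pivot: 16 mm across, from 40 to 76 mm above the bench; the point is on its axis, 58 mm above the bench.
- flask: Bystander: conical glass flask, 86 mm across the foot, 120 mm high, beyond the left (+y) side of the track. Origin under its centre.
- dish_stack: Bystander: stack of three clear dishes, 90 mm across, 45 mm high, in the crook of the track. Origin under its centre.
- spray_bottle: Bystander: yellow spray bottle with white head, 76 mm across, 218 mm high, right (-y) of the track. Origin under its centre.
Not all that is in view belongs to the job. There is more than one size of the dish; the one meant has the size given above. Leave any red look-alike of the part that bears carrier_center alone.

How it is judged:
By the outcome, as a careful person would: the job done as asked, in the order asked, and still so for the second after the job is handed in, with the robot touching nothing.
It also fails if it takes over 64 s, if anything falls off the work surface, if the arm or the gripper's body presses on something with over 40 N, if the wrist force passes 120 N, or if a joint passes its speed limit or range.

## Working session

There is one attempt and no reset: what is moved stays moved. The work goes in short steps, Python scripts to look and compute and a tool call to move; the robot and the scene stay as the last step left them, time stands still between calls to the robot, and variables do not carry over. Pictures are saved under pics/ and viewed, at most 10 in all, crops included, and the job is handed in when it is done.

Besides the shell and the picture viewer there is one more tool, called after ">>>" as a command line: name --argument value ..., lists and objects as JSON in quotes. send_rows: Moves the arm, as the interface text tells. Its arguments: {"type":"object","properties":{"dr":{"type":"array","items":{"type":"array","items":{"type":"number"}}},"xyz":{"type":"array","items":{"type":"array","items":{"type":"number"}}},"jaw":{"type":"array","items":{"type":"number"}}},"required":["dr","xyz","jaw"]}

```bash
ls; mkdir -p pics
python3 - <<'E'
from bench import ctrl
import cv2,numpy as np
o=ctrl.get_obs();print(o, ctrl.tip_extent)
for n in("top","scene"):
    cv2.imwrite(f"pics/{n}0.png",ctrl.camera(n)[:,:,::-1]); c=ctrl.calibration(n); print(n,c)
E
```

```text
pics
{'time_s': 0.0, 'q': array([ 1.13970368e+00,  1.81576716e-01,  1.60799723e+00,  8.10302040e-06,
        1.35379085e+00, -2.06277178e-01]), 'dq': array([ 0.00073602,  0.00096724,  0.00159569,  0.00067707, -0.00078851,
        0.00070727]), 'joint_efforts': array([ 1.99375005e-03, -4.44883740e+01, -3.51331544e+01, -6.56030784e-05,
        9.05100169e-03,  1.81128691e-06]), 'eef_pos': array([0.12793117, 0.56006076, 0.24936927]), 'eef_rot': array([-2.81379209e-04,  1.12171991e-01,  9.93688412e-01, -8.40218557e-04]), 'wrist_force': array([-0.35594708,  0.85228711,  0.48926949]), 'torque': array([ 0.01831097, -0.05936087, -0.03384196]), 'grasp_force': 0.0, 'opening': 0.9993532077664835} 0.019
top {'camera_matrix': array([[418.34712392,   0.        , 324.81223739],
       [  0.        , 418.34712392, 192.1037128 ],
       [  0.        ,   0.        ,   1.        ]]), 'D': array([0.02415588, 0.        , 0.        , 0.        , 0.        ]), 'world_from_camera': array([[ 0.01268505,  0.99554469, -0.09343373,  0.46574422],
       [-0.99985573,  0.01368438,  0.01006272, -0.01149841],
       [ 0.01129647,  0.0932926 ,  0.99557465,  1.02448823],
       [ 0.        ,  0.        ,  0.        ,  1.        ]])}
scene {'camera_matrix': array([[514.36686995,   0.        , 316.42564031],
       [  0.        , 514.36686995, 191.1808102 ],
       [  0.        ,   0.        ,   1.        ]]), 'D': array([-0.04280052,  0.        ,  0.        ,  0.        ,  0.        ]), 'world_from_camera': array([[ 0.06204276, -0.73277318,  0.67763867,  1.56249724],
       [ 0.99795896,  0.05583101, -0.03099685, -0.05277607],
       [-0.01511959,  0.67817871,  0.73474147,  1.13776326],
       [ 0.        ,  0.        ,  0.        ,  1.        ]])}
```

View pics/top0.png

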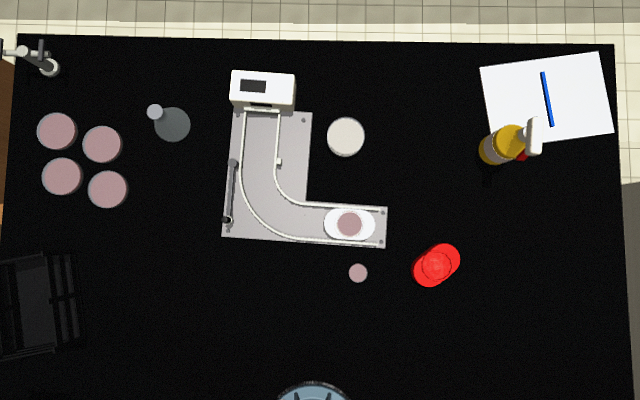

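View pics/scene0.png

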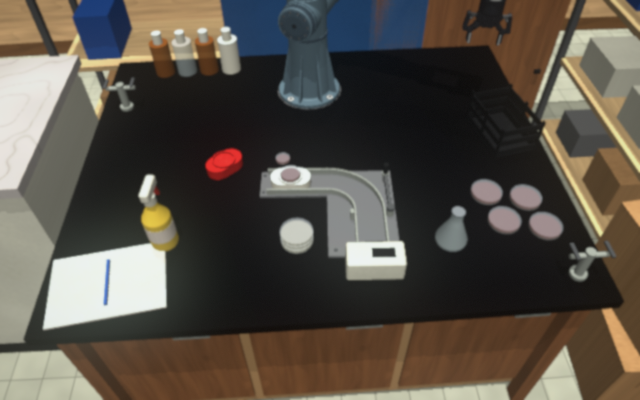

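Top view: the wanted carrier is white with a dish on it at (349,224), standing in the entry leg. Look-alikes are the red carrier (437,265), the loose small dish (358,273), the large dishes (56–107, 130–190) and the stack (346,137). The knob is at (228,220), the pivot at (233,163) and the reader at (262,88). Next is a close crop, plus the wrist view.

Run:
```python
from bench import ctrl
import cv2,numpy as np
a=cv2.imread("pics/top0.png")[60:260,210:400]
cv2.imwrite("pics/topc.png",cv2.resize(a,None,fx=3,fy=3,interpolation=cv2.INTER_CUBIC)[:600])
b=cv2.imread("pics/scene0.png")[140:290,250:450]
b=cv2.resize(b,None,fx=4,fy=4,interpolation=cv2.INTER_CUBIC)
cv2.imwrite("pics/scenec.png",b)
cv2.imwrite("pics/w0.png",ctrl.camera("wrist")[:,:,::-1])
```

```text
(no output)
```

View pics/topc.png

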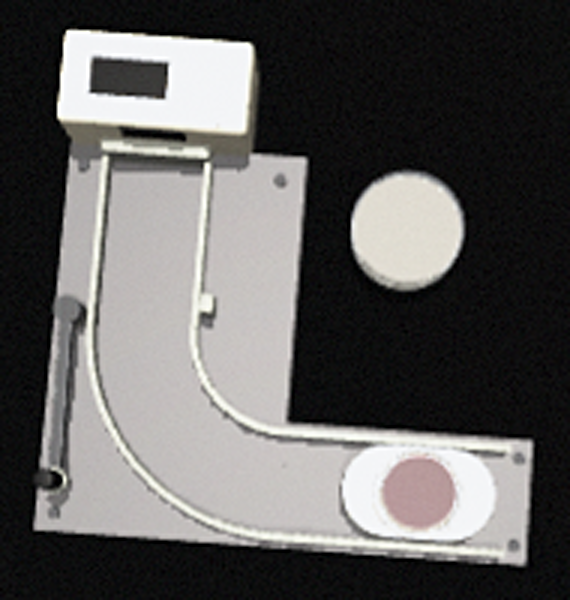

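View pics/scenec.png

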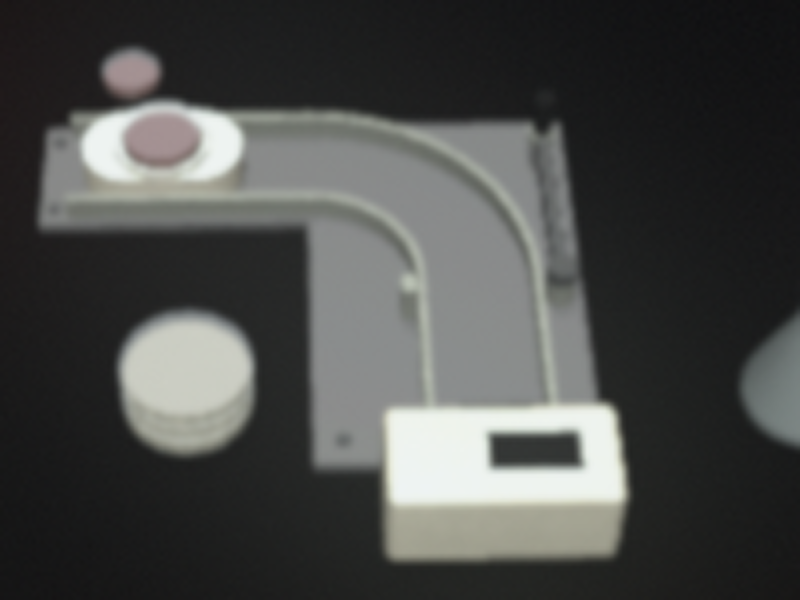

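View pics/w0.png

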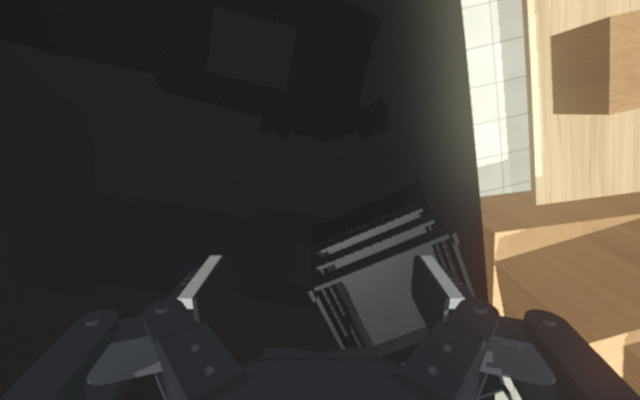

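```bash
cat > h.py <<'E'
import cv2,numpy as np
from bench import ctrl
def ray(n,u,v,c=None):
    c=c or ctrl.calibration(n); T=c["world_from_camera"]
    p=cv2.undistortPoints(np.array([[[u,v]]],float),c["camera_matrix"],c["D"])[0,0]
    d=T[:3,:3]@[p[0],-p[1],-1]; return T[:3,3],d
def onz(n,u,v,z,c=None):
    o,d=ray(n,u,v,c); return o+d*(z-o[2])/d[2]
def tri(a,b):
    A=np.zeros((3,3));r=np.zeros(3)
    for o,d in(a,b):
        d=d/np.linalg.norm(d);P=np.eye(3)-np.outer(d,d);A+=P;r+=P@o
    return np.linalg.solve(A,r)
E
cat > m.py <<'E'
from h import *
from scipy.optimize import least_squares
T=lambda u,v:("top",(u+.5)/3-.5+210,(v+.5)/3-.5+60)
S=lambda u,v:("scene",(u+.5)/4-.5+250,(v+.5)/4-.5+140)
N=np.nan
obs=[ # pixel, z, track x,y mm (nan=unknown)
(T(505,453),28,-78.5,-180),(T(503,549),28,-161.5,-180),(T(400,441),28,-78.5,N),(T(290,428),28,-78.5,N),
(T(300,538),28,-161.5,N),(T(400,545),28,-161.5,N),
(T(106,180),28,N,161.5),(T(97,270),28,N,161.5),(T(207,180),28,N,78.5),(T(200,270),28,N,78.5),
(T(155,156),40,135,N),(T(70,305),42,5,178),(T(532,440),8,N,-200),(T(526,566),8,N,-200),
(S(68,205),28,-78.5,-180),(S(72,117),28,-161.5,-180),(S(200,195),28,-78.5,N),(S(300,194),28,-78.5,N),
(S(300,116),28,-161.5,N),(S(430,390),28,N,78.5),(S(427,330),28,N,78.5),(S(550,380),28,N,161.5),(S(546,330),28,N,161.5),
(S(565,270),42,5,178)]
P=[onz(*o[0],o[1]/1e3)[:2]*1e3 for o in obs]
def f(p,full=False):
    c,s=np.cos(p[2]),np.sin(p[2]);R=np.array([[c,-s],[s,c]])
    r=[]
    for o,w in zip(obs,P):
        t=R.T@(w-p[:2]); r.append([t[0]-o[2],t[1]-o[3]])
    r=np.array(r)
    return r if full else np.nan_to_num(r).ravel()
s=least_squares(f,[500,80,0],loss="soft_l1",f_scale=2)
print(s.x,np.degrees(s.x[2]))
for o,r in zip(obs,f(s.x,True)):print(o[0][0],o[1:],r.round(1))
for a,b in[((505,453),(68,205)),((503,549),(72,117)),((70,305),(565,270)),((45,479),(543,98)),((418,493),(163,143)),((341,493),(82,145)),((496,493),(245,145))]:
    w=tri(ray(*T(*a)),ray(*S(*b)))*1e3
    c,sn=np.cos(s.x[2]),np.sin(s.x[2]);t=np.array([[c,sn],[-sn,c]])@(w[:2]-s.x[:2]);print("tri",w.round(1),t.round(1))
E
python3 m.py
```

```text
[609.76972401  21.36236293 -31.48259578] -1803.8198662635496
top (28, -78.5, -180) [-3.2  3.8]
top (28, -161.5, -180) [4.1 0.3]
top (28, -78.5, nan) [-0.3  nan]
top (28, -78.5, nan) [ 3. nan]
top (28, -161.5, nan) [-0. nan]
top (28, -161.5, nan) [0.8 nan]
top (28, nan, 161.5) [nan -1.]
top (28, nan, 161.5) [ nan -0.9]
top (28, nan, 78.5) [nan 0.9]
top (28, nan, 78.5) [nan -0.]
top (40, 135, nan) [-2.7  nan]
top (42, 5, 178) [ 1.6 -1.8]
top (8, nan, -200) [nan -0.]
top (8, nan, -200) [ nan -1.8]
scene (28, -78.5, -180) [7.1 1.3]
scene (28, -161.5, -180) [-1.8 -2.1]
scene (28, -78.5, nan) [-2.1  nan]
scene (28, -78.5, nan) [-2.4  nan]
scene (28, -161.5, nan) [-1. nan]
scene (28, nan, 78.5) [nan 0.6]
scene (28, nan, 78.5) [nan 1.1]
scene (28, nan, 161.5) [ nan -0.4]
scene (28, nan, 161.5) [nan 0.7]
scene (42, 5, 178) [2.1 0. ]
tri [ 517.  -151.8   17.5] [ -81.  -178.9]
tri [ 440.8 -147.8   33.8] [-157.3 -180. ]
tri [628.3 197.8  41.3] [  6.7 177.3]
tri [490.  202.7  75.9] [-131.6  172.9]
tri [483.6 -79.5  43.7] [-119.2 -109.1]
tri [487.1 -79.3  53.8] [-115.7 -108.6]
tri [493.3 -77.9  63.8] [-109.6 -106.8]
```

```bash
cat > p.py <<'E'
import json,os,numpy as np
from scipy.spatial.transform import Rotation as R
from bench import ctrl
O=np.array([.6098,.0214]);TH=np.radians(-3.82)
def W(x,y,z):  # track mm -> world
    c,s=np.cos(TH),np.sin(TH);return np.array([O[0]+(c*x-s*y)/1e3,O[1]+(s*x+c*y)/1e3,z/1e3])
def Tk(p):
    c,s=np.cos(TH),np.sin(TH);d=(np.array(p[:2])-O)*1e3;return np.array([c*d[0]+s*d[1],-s*d[0]+c*d[1],p[2]*1e3])
def rot(a):  # tool x heading a deg in track frame, z down
    a=np.radians(a)+TH;x=np.array([np.cos(a),np.sin(a),0]);z=np.array([0,0,-1.]);return R.from_matrix(np.c_[x,np.cross(z,x),z])
def cmd():
    if os.path.exists("cmd.json"):
        d=json.load(open("cmd.json"));return np.array(d[0]),R.from_quat(d[1])
    return np.array([.128,.561,.25]),R.from_quat([.112172,.993688,0,0])
def state():
    o=ctrl.get_obs();q=o["eef_rot"];h=R.from_quat([q[1],q[2],q[3],q[0]]).apply([1,0,0])
    print("t",round(o["time_s"],2),"track",Tk(o["eef_pos"]).round(1),"head",round(np.degrees(np.arctan2(h[1],h[0])-TH),1),"F",o["wrist_force"].round(1),"open",round(o["opening"],2),"q",o["q"].round(2))
def plan(wps,jaw=0):  # wps: 8 of (x,y,z,head) in track mm/deg
    p0,r0=cmd();dr=[];xyz=[]
    for x,y,z,a in wps:
        xyz.append([float(v) for v in (r0.inv().apply(W(x,y,z)-p0)*100).round(2)])
        dr.append([float(v) for v in ((r0.inv()*rot(a)).as_rotvec()/np.radians(6)).round(2)])
    print(json.dumps({"dr":dr,"xyz":xyz,"jaw":[jaw]*8}))
    p=p0+r0.apply(np.array(xyz[-1])/100);r=r0*R.from_rotvec(np.array(dr[-1])*np.radians(6))
    json.dump([p.tolist(),r.as_quat().tolist()],open("cmd.json","w"))
def lerp(a,b,n): return [tuple(np.array(a)+(np.array(b)-np.array(a))*k/n) for k in range(1,n+1)]
E
python3 - <<'E'
from p import *
state()
p=Tk([.128,.561,.25]);print(p)
a=(*p,171.0)
b=(-120,-216,150,90)
L=lerp(a,b,16)
plan(L[:8]);plan(L[8:])
E
```

```text
t 0.15 track [-516.6  505.5  249.6] head 170.9 F [-0.6 -0.9 -0.2] open 1.0 q [ 1.14  0.18  1.61  0.    1.35 -0.21]
[-516.67890849  506.30258296  250.        ]
{"dr": [[0.0, 0.0, 0.83], [0.0, 0.0, 1.68], [0.0, 0.0, 2.52], [0.0, 0.0, 3.36], [0.0, 0.0, 4.21], [0.0, 0.0, 5.05], [0.0, 0.0, 5.9], [0.0, 0.0, 6.74]], "xyz": [[-3.16, -4.07, 0.63], [-6.32, -8.14, 1.25], [-9.48, -12.2, 1.87], [-12.64, -16.27, 2.5], [-15.8, -20.34, 3.12], [-18.96, -24.41, 3.75], [-22.11, -28.47, 4.38], [-25.27, -32.54, 5.0]], "jaw": [0, 0, 0, 0, 0, 0, 0, 0]}
{"dr": [[0.0, 0.0, 0.84], [0.0, 0.0, 1.69], [0.0, 0.0, 2.53], [0.0, 0.0, 3.37], [0.0, 0.0, 4.22], [0.0, 0.0, 5.06], [0.0, 0.0, 5.91], [0.0, 0.0, 6.75]], "xyz": [[-5.05, -1.04, 0.63], [-10.09, -2.09, 1.25], [-15.13, -3.14, 1.88], [-20.18, -4.18, 2.5], [-25.22, -5.23, 3.12], [-30.26, -6.28, 3.75], [-35.3, -7.32, 4.38], [-40.35, -8.37, 5.0]], "jaw": [0, 0, 0, 0, 0, 0, 0, 0]}
```

>>> send_rows --dr '[[0,0,0.83],[0,0,1.68],[0,0,2.52],[0,0,3.36],[0,0,4.21],[0,0,5.05],[0,0,5.9],[0,0,6.74]]' --xyz '[[-3.16,-4.07,0.63],[-6.32,-8.14,1.25],[-9.48,-12.2,1.87],[-12.64,-16.27,2.5],[-15.8,-20.34,3.12],[-18.96,-24.41,3.75],[-22.11,-28.47,4.38],[-25.27,-32.54,5.0]]' --jaw '[0,0,0,0,0,0,0,0]'

```text
time_s: 1.15
eef_pos: [0.3023, 0.1855, 0.2002]
eef_rot: [0.0, 0.45, 0.893, 0.0]
wrist_force: [0.3, -0.2, 0.0]
opening: -0.002
grasp_force: 0.0
```

>>> send_rows --dr '[[0,0,0.84],[0,0,1.69],[0,0,2.53],[0,0,3.37],[0,0,4.22],[0,0,5.06],[0,0,5.91],[0,0,6.75]]' --xyz '[[-5.05,-1.04,0.63],[-10.09,-2.09,1.25],[-15.13,-3.14,1.88],[-20.18,-4.18,2.5],[-25.22,-5.23,3.12],[-30.26,-6.28,3.75],[-35.3,-7.32,4.38],[-40.35,-8.37,5.0]]' --jaw '[0,0,0,0,0,0,0,0]'

```text
time_s: 2.15
eef_pos: [0.4763, -0.1882, 0.1498]
eef_rot: [-0.0, 0.731, 0.682, 0.0]
wrist_force: [1.1, 0.7, 0.1]
opening: -0.002
grasp_force: 0.0
```

Run:
```python
from p import *
import cv2
state()
cv2.imwrite("pics/w1.png",ctrl.camera("wrist")[:,:,::-1])
c=ctrl.calibration("wrist");np.savez("w1.npz",K=c["camera_matrix"],D=c["D"],T=c["world_from_camera"]);print(c["world_from_camera"])
```

```text
t 2.15 track [-119.3 -218.   149.8] head 89.8 F [1.1 0.7 0.1] open -0.0 q [-0.61  0.16  1.85  0.    1.13 -0.54]
[[ 0.99716165  0.07334888  0.01698788  0.4823001 ]
 [-0.07515648  0.95626767  0.28267232 -0.12207952]
 [ 0.00448873 -0.28314675  0.95906609  0.27315553]
 [ 0.          0.          0.          1.        ]]
```

View pics/w1.png

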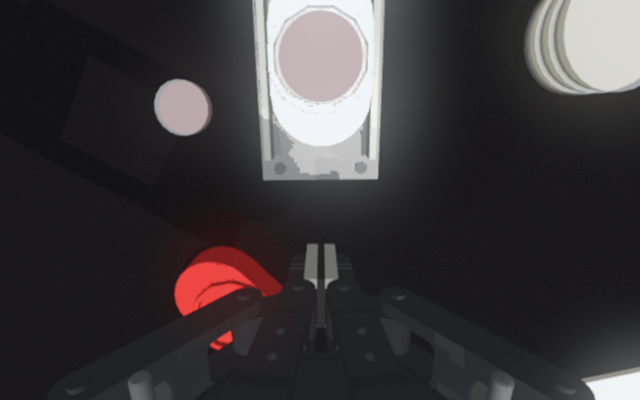

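Wrist view: the plate's end edge runs from (263,180) to (379,180), and the wall ends are near (266,158) and (376,158). The carrier's rear is at (320,146), with the dish at (320,55). The fingers are centred on the channel.

Run:
```python
from p import *
from h import onz
d=np.load("w1.npz");c={"camera_matrix":d["K"],"D":d["D"],"world_from_camera":d["T"]}
for n,u,v,z in[("plateL",263,180,8),("plateR",379,180,8),("wallL",266,158,28),("wallR",376,158,28),("wallL2",256,15,28),("wallR2",380,15,28),("rear",320,146,42),("dish",320,55,57)]:
    print(n,Tk(onz("wrist",u,v,z/1e3,c)).round(1))
print(d["K"])
cur=(-120,-216,150,90)
plan(lerp(cur,(-120,-216,38,90),6)+[(-120,-216,38,90)]*2)
```

```text
plateL [-167.2 -207.4    8. ]
plateR [ -65.8 -208.3    8. ]
wallL [-160.1 -185.4   28. ]
wallR [ -72.9 -186.2   28. ]
wallL2 [-161.6  -84.2   28. ]
wallR2 [-73.9 -84.9  28. ]
rear [-117.2 -175.1   42. ]
dish [-116.7 -115.7   57. ]
[[309.3588495    0.         320.57121846]
 [  0.         309.3588495  204.22605133]
 [  0.           0.           1.        ]]
{"dr": [[0.0, 0.0, -0.0], [0.0, 0.0, -0.0], [0.0, 0.0, -0.0], [0.0, 0.0, -0.0], [0.0, 0.0, -0.0], [0.0, 0.0, -0.0], [0.0, 0.0, -0.0], [0.0, 0.0, -0.0]], "xyz": [[0.0, -0.0, 1.87], [0.0, -0.0, 3.73], [0.0, -0.0, 5.6], [0.0, -0.0, 7.47], [0.0, -0.0, 9.33], [0.0, -0.0, 11.2], [0.0, -0.0, 11.2], [0.0, -0.0, 11.2]], "jaw": [0, 0, 0, 0, 0, 0, 0, 0]}
```

>>> send_rows --dr '[[0,0,0],[0,0,0],[0,0,0],[0,0,0],[0,0,0],[0,0,0],[0,0,0],[0,0,0]]' --xyz '[[0,0,1.87],[0,0,3.73],[0,0,5.6],[0,0,7.47],[0,0,9.33],[0,0,11.2],[0,0,11.2],[0,0,11.2]]' --jaw '[0,0,0,0,0,0,0,0]'

```text
time_s: 3.2
eef_pos: [0.4761, -0.1867, 0.0388]
eef_rot: [0.0, 0.73, 0.683, 0.0]
wrist_force: [-0.1, 0.1, -0.5]
opening: -0.003
grasp_force: 0.0
```

Run:
```python
from p import *
state()
# slow approach to contact, then steady pushing: 5 mm/row then 8 mm/row
ys=[-211,-206,-201,-196,-191,-186,-181,-176]
plan([(-119,y,38,90) for y in ys])
y=-176
for k in range(2):
    plan([(-119,y+9*(i+1),38,90) for i in range(8)]);y+=72
```

```text
t 3.2 track [-119.5 -216.5   38.8] head 90.0 F [-0.1  0.1 -0.5] open -0.0 q [-0.61  0.34  1.9   0.    0.9  -0.54]
{"dr": [[0.0, 0.0, -0.0], [0.0, 0.0, -0.0], [0.0, 0.0, -0.0], [0.0, 0.0, -0.0], [0.0, 0.0, -0.0], [0.0, 0.0, -0.0], [0.0, 0.0, -0.0], [0.0, 0.0, -0.0]], "xyz": [[0.5, 0.1, 0.0], [1.0, 0.1, 0.0], [1.5, 0.1, 0.0], [2.0, 0.1, 0.0], [2.5, 0.1, 0.0], [3.0, 0.1, 0.0], [3.5, 0.1, 0.0], [4.0, 0.1, 0.0]], "jaw": [0, 0, 0, 0, 0, 0, 0, 0]}
{"dr": [[0.0, 0.0, -0.0], [0.0, 0.0, -0.0], [0.0, 0.0, -0.0], [0.0, 0.0, -0.0], [0.0, 0.0, -0.0], [0.0, 0.0, -0.0], [0.0, 0.0, -0.0], [0.0, 0.0, -0.0]], "xyz": [[0.9, -0.0, 0.0], [1.8, -0.0, 0.0], [2.7, -0.0, 0.0], [3.6, -0.0, 0.0], [4.5, -0.0, 0.0], [5.4, -0.0, 0.0], [6.3, -0.0, 0.0], [7.2, -0.0, 0.0]], "jaw": [0, 0, 0, 0, 0, 0, 0, 0]}
{"dr": [[0.0, 0.0, -0.0], [0.0, 0.0, -0.0], [0.0, 0.0, -0.0], [0.0, 0.0, -0.0], [0.0, 0.0, -0.0], [0.0, 0.0, -0.0], [0.0, 0.0, -0.0], [0.0, 0.0, -0.0]], "xyz": [[0.9, -0.0, 0.0], [1.8, -0.0, 0.0], [2.7, -0.0, 0.0], [3.6, -0.0, 0.0], [4.5, -0.0, 0.0], [5.4, -0.0, 0.0], [6.3, -0.0, 0.0], [7.2, -0.0, 0.0]], "jaw": [0, 0, 0, 0, 0, 0, 0, 0]}
```

>>> send_rows --dr '[[0,0,0],[0,0,0],[0,0,0],[0,0,0],[0,0,0],[0,0,0],[0,0,0],[0,0,0]]' --xyz '[[0.5,0.1,0],[1.0,0.1,0],[1.5,0.1,0],[2.0,0.1,0],[2.5,0.1,0],[3.0,0.1,0],[3.5,0.1,0],[4.0,0.1,0]]' --jaw '[0,0,0,0,0,0,0,0]'

```text
time_s: 4.2
eef_pos: [0.4796, -0.1466, 0.0383]
eef_rot: [0.0, 0.73, 0.683, -0.0]
wrist_force: [-0.9, -0.6, -0.7]
opening: 0.002
grasp_force: 0.5
```

>>> send_rows --dr '[[0,0,0],[0,0,0],[0,0,0],[0,0,0],[0,0,0],[0,0,0],[0,0,0],[0,0,0]]' --xyz '[[0.9,0,0],[1.8,0,0],[2.7,0,0],[3.6,0,0],[4.5,0,0],[5.4,0,0],[6.3,0,0],[7.2,0,0]]' --jaw '[0,0,0,0,0,0,0,0]'

```text
time_s: 5.2
eef_pos: [0.4844, -0.0743, 0.0383]
eef_rot: [0.0, 0.73, 0.683, 0.0]
wrist_force: [0.2, -0.6, 0.9]
opening: -0.001
grasp_force: 0.6
```

Run:
```python
from p import *
import cv2
state()
a=ctrl.camera("top")[60:260,210:400,::-1]; a=cv2.resize(a,None,fx=2,fy=2,interpolation=cv2.INTER_CUBIC)
b=ctrl.camera("wrist")[:,160:500,::-1]
cv2.imwrite("pics/c1.png",np.hstack([a,b]))
```

```text
t 5.2 track [-118.8 -103.9   38.3] head 90.0 F [ 0.2 -0.6  0.9] open -0.0 q [-0.39  0.31  1.95  0.    0.88 -0.33]
```

View pics/c1.png

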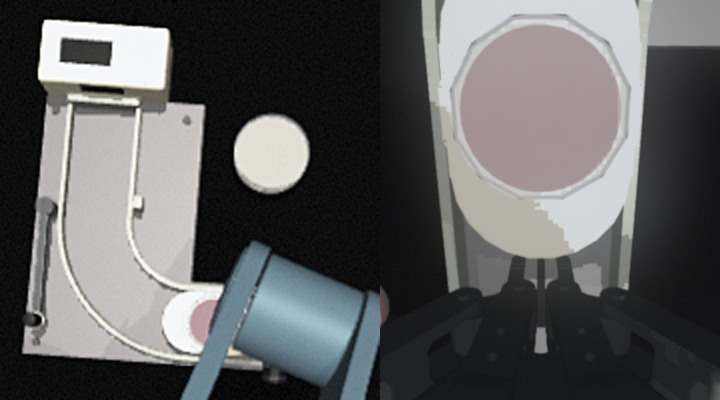

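The fingers (wrist crop, around (540,270)) bear on the middle of the carrier's rear, with the dish seated. I'll push on.

>>> send_rows --dr '[[0,0,0],[0,0,0],[0,0,0],[0,0,0],[0,0,0],[0,0,0],[0,0,0],[0,0,0]]' --xyz '[[0.9,0,0],[1.8,0,0],[2.7,0,0],[3.6,0,0],[4.5,0,0],[5.4,0,0],[6.3,0,0],[7.2,0,0]]' --jaw '[0,0,0,0,0,0,0,0]'

```text
time_s: 6.3
eef_pos: [0.489, -0.0024, 0.0382]
eef_rot: [-0.0, 0.73, 0.683, -0.0]
wrist_force: [0.4, -1.3, -1.1]
opening: 0.003
grasp_force: 0.8
```

```bash
cat >> p.py <<'E'
def path(s,off=0):  # s along middle line, 0 at bend start; heading leads a little into the bend
    L=120*np.pi/2
    if s<0: x,y,h=-120,s,90
    elif s<L: a=s/120; x,y,h=-120*np.cos(a),120*np.sin(a),90-np.degrees(a)
    else: x,y,h=s-L,120,0
    return x,y,h
def push(s,z=38):
    x,y,_=path(s); h=0.5*(path(s)[2]+path(s+35)[2]); return (x,y,z,h)
E
python3 - <<'E'
from p import *
state()
s=-32
for k in range(2):
    plan([push(s+8*(i+1)) for i in range(8)]);s+=64
E
```

```text
t 6.3 track [-118.9  -31.8   38.2] head 90.0 F [ 0.4 -1.3 -1.1] open 0.0 q [-0.25  0.31  1.95  0.    0.88 -0.18]
{"dr": [[0.0, 0.0, 0.44], [0.0, 0.0, 0.76], [0.0, 0.0, 1.07], [0.0, 0.0, 1.39], [0.0, 0.0, 2.03], [0.0, 0.0, 2.67], [0.0, 0.0, 3.3], [0.0, 0.0, 3.94]], "xyz": [[0.8, -0.1, 0.0], [1.6, -0.1, 0.0], [2.4, -0.1, 0.0], [3.2, -0.1, 0.0], [4.0, -0.08, 0.0], [4.8, 0.0, 0.0], [5.59, 0.14, 0.0], [6.36, 0.32, 0.0]], "jaw": [0, 0, 0, 0, 0, 0, 0, 0]}
{"dr": [[0.0, 0.0, 0.64], [0.0, 0.0, 1.27], [0.0, 0.0, 1.91], [0.0, 0.0, 2.55], [0.0, 0.0, 3.18], [0.0, 0.0, 3.82], [0.0, 0.0, 4.46], [0.0, 0.0, 5.09]], "xyz": [[0.8, -0.09, 0.0], [1.6, -0.13, 0.0], [2.4, -0.11, 0.0], [3.19, -0.04, 0.0], [3.99, 0.08, 0.0], [4.77, 0.26, 0.0], [5.53, 0.48, 0.0], [6.28, 0.76, 0.0]], "jaw": [0, 0, 0, 0, 0, 0, 0, 0]}
```

>>> send_rows --dr '[[0,0,0.44],[0,0,0.76],[0,0,1.07],[0,0,1.39],[0,0,2.03],[0,0,2.67],[0,0,3.3],[0,0,3.94]]' --xyz '[[0.8,-0.1,0],[1.6,-0.1,0],[2.4,-0.1,0],[3.2,-0.1,0],[4.0,-0.08,0],[4.8,0,0],[5.59,0.14,0],[6.36,0.32,0]]' --jaw '[0,0,0,0,0,0,0,0]'

```text
time_s: 7.3
eef_pos: [0.4965, 0.0609, 0.0382]
eef_rot: [-0.0, 0.855, 0.518, 0.0]
wrist_force: [-0.4, -1.1, 1.1]
opening: 0.001
grasp_force: 0.6
```

>>> send_rows --dr '[[0,0,0.64],[0,0,1.27],[0,0,1.91],[0,0,2.55],[0,0,3.18],[0,0,3.82],[0,0,4.46],[0,0,5.09]]' --xyz '[[0.8,-0.09,0],[1.6,-0.13,0],[2.4,-0.11,0],[3.19,-0.04,0],[3.99,0.08,0],[4.77,0.26,0],[5.53,0.48,0],[6.28,0.76,0]]' --jaw '[0,0,0,0,0,0,0,0]'

```text
time_s: 8.3
eef_pos: [0.532, 0.1132, 0.0382]
eef_rot: [-0.0, 0.962, 0.275, -0.0]
wrist_force: [-0.5, -0.2, -0.0]
opening: 0.001
grasp_force: 0.7
```

Run:
```python
from p import *
import cv2
state()
a=ctrl.camera("top")[60:260,210:400,::-1]; a=cv2.resize(a,None,fx=2,fy=2,interpolation=cv2.INTER_CUBIC)
b=ctrl.camera("wrist")[:,160:500,::-1]
cv2.imwrite("pics/c2.png",np.hstack([a,b]))
s=96
for k in range(2):
    plan([push(s+7*(i+1)) for i in range(8)]);s+=56
```

```text
t 8.3 track [-83.7  86.4  38.2] head 35.7 F [-0.5 -0.2 -0. ] open 0.0 q [-0.01  0.4   1.81  0.    0.92  1.01]
{"dr": [[0.0, 0.0, 0.56], [0.0, 0.0, 1.12], [0.0, 0.0, 1.67], [0.0, 0.0, 2.23], [0.0, 0.0, 2.79], [0.0, 0.0, 3.34], [0.0, 0.0, 3.9], [0.0, 0.0, 4.46]], "xyz": [[0.7, -0.08, 0.0], [1.4, -0.12, 0.0], [2.1, -0.12, 0.0], [2.8, -0.08, 0.0], [3.49, 0.0, 0.0], [4.18, 0.12, 0.0], [4.86, 0.28, 0.0], [5.53, 0.49, 0.0]], "jaw": [0, 0, 0, 0, 0, 0, 0, 0]}
{"dr": [[0.0, 0.0, 0.34], [0.0, 0.0, 0.61], [0.0, 0.0, 0.89], [0.0, 0.0, 1.17], [0.0, 0.0, 1.45], [0.0, 0.0, 1.51], [0.0, 0.0, 1.51], [0.0, 0.0, 1.51]], "xyz": [[0.69, -0.09, 0.0], [1.39, -0.13, 0.0], [2.09, -0.13, 0.0], [2.79, -0.09, 0.0], [3.49, -0.01, 0.0], [4.18, 0.1, 0.0], [4.87, 0.21, 0.0], [5.56, 0.32, 0.0]], "jaw": [0, 0, 0, 0, 0, 0, 0, 0]}
```

View pics/c2.png

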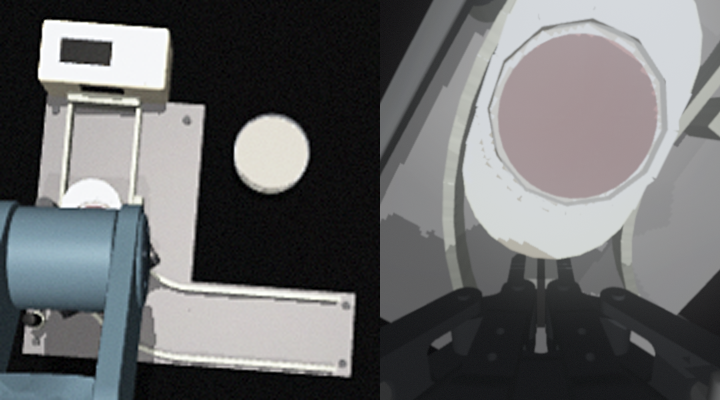

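The carrier is well round the bend, with the dish seated and the fingers centred at (540,265). I'll run the first planned call, then replan the approach to the stop more slowly.

>>> send_rows --dr '[[0,0,0.56],[0,0,1.12],[0,0,1.67],[0,0,2.23],[0,0,2.79],[0,0,3.34],[0,0,3.9],[0,0,4.46]]' --xyz '[[0.7,-0.08,0],[1.4,-0.12,0],[2.1,-0.12,0],[2.8,-0.08,0],[3.49,0,0],[4.18,0.12,0],[4.86,0.28,0],[5.53,0.49,0]]' --jaw '[0,0,0,0,0,0,0,0]'

```text
time_s: 9.4
eef_pos: [0.5812, 0.1378, 0.038]
eef_rot: [-0.0, 0.999, 0.046, -0.001]
wrist_force: [-1.4, 0.2, 0.5]
opening: 0.0
grasp_force: 0.7
```

Run:
```python
from p import *
state()
x,y,z,h=push(152); json.dump([W(x,y,z).tolist(),rot(h).as_quat().tolist()],open("cmd.json","w"))
print(Tk(W(x,y,z)),h)
plan([push(152+4*(i+1)) for i in range(8)])   # to x=-4.5
```

```text
t 9.4 track [-36.3 114.2  38. ] head 9.0 F [-1.4  0.2  0.5] open 0.0 q [0.03 0.5  1.67 0.   0.97 1.51]
[-35.93554687 114.49295381  38.        ] 9.069711437771225
{"dr": [[0.0, 0.0, 0.22], [0.0, 0.0, 0.38], [0.0, 0.0, 0.54], [0.0, 0.0, 0.7], [0.0, 0.0, 0.86], [0.0, 0.0, 1.01], [0.0, 0.0, 1.17], [0.0, 0.0, 1.33]], "xyz": [[0.4, -0.05, 0.0], [0.79, -0.09, 0.0], [1.19, -0.11, 0.0], [1.59, -0.13, 0.0], [1.99, -0.12, 0.0], [2.39, -0.11, 0.0], [2.79, -0.08, 0.0], [3.19, -0.04, 0.0]], "jaw": [0, 0, 0, 0, 0, 0, 0, 0]}
```

>>> send_rows --dr '[[0,0,0.22],[0,0,0.38],[0,0,0.54],[0,0,0.7],[0,0,0.86],[0,0,1.01],[0,0,1.17],[0,0,1.33]]' --xyz '[[0.4,-0.05,0],[0.79,-0.09,0],[1.19,-0.11,0],[1.59,-0.13,0],[1.99,-0.12,0],[2.39,-0.11,0],[2.79,-0.08,0],[3.19,-0.04,0]]' --jaw '[0,0,0,0,0,0,0,0]'

```text
time_s: 10.4
eef_pos: [0.6137, 0.1409, 0.0382]
eef_rot: [0.0, 1.0, -0.024, -0.0]
wrist_force: [-1.8, 0.5, -0.2]
opening: 0.0
grasp_force: 0.7
```

Run:
```python
from p import *
import cv2
state()
a=ctrl.camera("top")[60:260,210:400,::-1]; a=cv2.resize(a,None,fx=2,fy=2,interpolation=cv2.INTER_CUBIC)
b=ctrl.camera("wrist")[:,160:500,::-1]
cv2.imwrite("pics/c3.png",np.hstack([a,b]))
plan([(-4.5+1*(i+1),120,38,0) for i in range(8)])   # to x=3.5
```

```text
t 10.4 track [ -4.1 119.4  38.2] head 1.0 F [-1.8  0.5 -0.2] open 0.0 q [ 0.04  0.55  1.58 -0.    1.    1.66]
{"dr": [[0.0, 0.0, 0.18], [0.0, 0.0, 0.18], [0.0, 0.0, 0.18], [0.0, 0.0, 0.18], [0.0, 0.0, 0.18], [0.0, 0.0, 0.18], [0.0, 0.0, 0.18], [0.0, 0.0, 0.18]], "xyz": [[0.1, -0.01, 0.0], [0.2, -0.0, 0.0], [0.3, -0.0, 0.0], [0.4, -0.0, 0.0], [0.5, 0.0, 0.0], [0.6, 0.0, 0.0], [0.7, 0.0, 0.0], [0.8, 0.01, 0.0]], "jaw": [0, 0, 0, 0, 0, 0, 0, 0]}
```

View pics/c3.png

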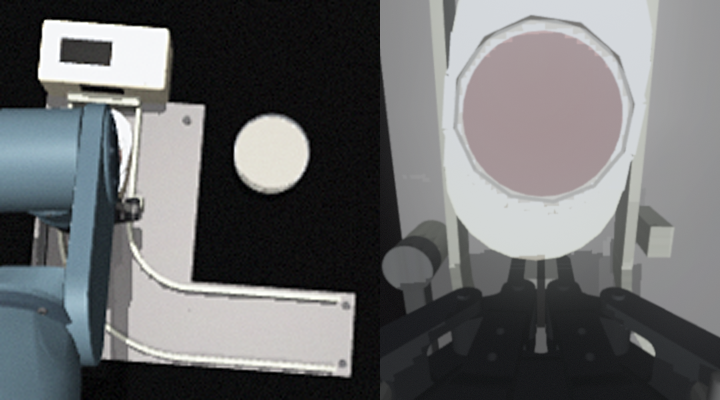

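The carrier is in the station leg about 8 mm short of home, with the dish seated. I'll creep the rest and watch the force.

>>> send_rows --dr '[[0,0,0.18],[0,0,0.18],[0,0,0.18],[0,0,0.18],[0,0,0.18],[0,0,0.18],[0,0,0.18],[0,0,0.18]]' --xyz '[[0.1,-0.01,0],[0.2,0,0],[0.3,0,0],[0.4,0,0],[0.5,0,0],[0.6,0,0],[0.7,0,0],[0.8,0.01,0]]' --jaw '[0,0,0,0,0,0,0,0]'

```text
time_s: 11.5
eef_pos: [0.6203, 0.1405, 0.0379]
eef_rot: [-0.0, 0.999, -0.033, -0.001]
wrist_force: [-6.4, 1.0, 2.3]
opening: -0.002
grasp_force: 3.5
```

Run:
```python
from p import *
state()
plan([(3.5+.5*(i+1),120,38,0) for i in range(8)])
```

```text
t 11.5 track [  2.6 119.6  37.9] head 0.0 F [-6.4  1.   2.3] open -0.0 q [0.04 0.57 1.56 0.   1.01 1.67]
{"dr": [[0.0, 0.0, 0.0], [0.0, 0.0, 0.0], [0.0, 0.0, 0.0], [0.0, 0.0, 0.0], [0.0, 0.0, 0.0], [0.0, 0.0, 0.0], [0.0, 0.0, 0.0], [0.0, 0.0, 0.0]], "xyz": [[0.05, -0.0, 0.0], [0.1, -0.0, 0.0], [0.15, -0.0, 0.0], [0.2, -0.0, 0.0], [0.25, -0.0, 0.0], [0.3, -0.0, 0.0], [0.35, -0.0, 0.0], [0.4, -0.0, 0.0]], "jaw": [0, 0, 0, 0, 0, 0, 0, 0]}
```

>>> send_rows --dr '[[0,0,0],[0,0,0],[0,0,0],[0,0,0],[0,0,0],[0,0,0],[0,0,0],[0,0,0]]' --xyz '[[0.05,0,0],[0.1,0,0],[0.15,0,0],[0.15,0,0],[0.15,0,0],[0.15,0,0],[0.15,0,0],[0.15,0,0]]' --jaw '[0,0,0,0,0,0,0,0]'

```text
time_s: 12.5
eef_pos: [0.6204, 0.1407, 0.0374]
eef_rot: [0.0, 0.999, -0.033, -0.003]
wrist_force: [-9.8, 1.1, 4.0]
opening: -0.001
grasp_force: 4.6
```

Run:
```python
from p import *
import cv2
state()
json.dump([W(5,120,38).tolist(),rot(0).as_quat().tolist()],open("cmd.json","w"))
cv2.imwrite("pics/w4.png",ctrl.camera("wrist")[:,:,::-1])
# back off slowly 40mm, then lift; turn and go beside the knob
b=[(3,120,38,0),(-3,120,38,0),(-12,120,38,0),(-24,120,38,0),(-36,120,50,0),(-40,120,80,8),(-42,122,110,17),(-46,126,120,26)]
plan(b)
K=(-130,178)  # open knob; push direction -y, finger stands at +y side
L=lerp(b[-1],(-132,212,120,90),8); plan(L)
```

```text
t 12.5 track [  2.6 119.7  37.4] head 0.0 F [-9.8  1.1  4. ] open -0.0 q [0.04 0.57 1.56 0.   1.02 1.67]
{"dr": [[0.0, 0.0, -0.0], [0.0, 0.0, -0.0], [0.0, 0.0, -0.0], [0.0, 0.0, -0.0], [0.0, 0.0, -0.0], [0.0, 0.0, -1.33], [0.0, 0.0, -2.83], [0.0, 0.0, -4.33]], "xyz": [[-0.2, 0.0, 0.0], [-0.8, 0.0, 0.0], [-1.7, 0.0, 0.0], [-2.9, -0.0, 0.0], [-4.1, 0.0, -1.2], [-4.5, 0.0, -4.2], [-4.7, -0.2, -7.2], [-5.1, -0.6, -8.2]], "jaw": [0, 0, 0, 0, 0, 0, 0, 0]}
{"dr": [[0.0, 0.0, -1.34], [0.0, 0.0, -2.67], [0.0, 0.0, -4.0], [0.0, 0.0, -5.34], [0.0, 0.0, -6.67], [0.0, 0.0, -8.0], [0.0, 0.0, -9.34], [0.0, 0.0, -10.67]], "xyz": [[-0.5, -1.44, 0.0], [-0.99, -2.87, 0.0], [-1.49, -4.31, 0.0], [-1.98, -5.75, 0.0], [-2.48, -7.19, 0.0], [-2.97, -8.62, 0.0], [-3.47, -10.06, 0.0], [-3.96, -11.5, 0.0]], "jaw": [0, 0, 0, 0, 0, 0, 0, 0]}
```

>>> send_rows --dr '[[0,0,0],[0,0,0],[0,0,0],[0,0,0],[0,0,0],[0,0,-1.33],[0,0,-2.83],[0,0,-4.33]]' --xyz '[[-0.2,0,0],[-0.8,0,0],[-1.7,0,0],[-2.9,0,0],[-4.1,0,-1.2],[-4.5,0,-4.2],[-4.7,-0.2,-7.2],[-5.1,-0.6,-8.2]]' --jaw '[0,0,0,0,0,0,0,0]'

```text
time_s: 13.55
eef_pos: [0.5733, 0.1498, 0.1228]
eef_rot: [0.0, 0.981, 0.195, 0.002]
wrist_force: [-0.2, 0.5, -0.4]
opening: 0.002
grasp_force: 0.0
```

>>> send_rows --dr '[[0,0,-1.34],[0,0,-2.67],[0,0,-4.0],[0,0,-5.34],[0,0,-6.67],[0,0,-8.0],[0,0,-9.34],[0,0,-10.67]]' --xyz '[[-0.5,-1.44,0],[-0.99,-2.87,0],[-1.49,-4.31,0],[-1.98,-5.75,0],[-2.48,-7.19,0],[-2.97,-8.62,0],[-3.47,-10.06,0],[-3.96,-11.5,0]]' --jaw '[0,0,0,0,0,0,0,0]'

```text
time_s: 14.55
eef_pos: [0.4914, 0.2415, 0.1203]
eef_rot: [0.0, 0.729, 0.685, 0.0]
wrist_force: [-0.5, -0.5, 0.4]
opening: 0.001
grasp_force: 0.0
```

Run:
```python
from p import *
from h import onz
import cv2
state()
for n in("top","scene"):
    im=ctrl.camera(n); cv2.imwrite(f"pics/{n}5.png",im[:,:,::-1])
    hsv=cv2.cvtColor(im,cv2.COLOR_RGB2HSV)
    m=cv2.inRange(hsv,(0,30,60),(15,140,230))|cv2.inRange(hsv,(165,30,60),(180,140,230))
    k,l,st,ce=cv2.connectedComponentsWithStats(m)
    for i in range(1,k):
        t=Tk(onz(n,*ce[i],.055))
        if st[i,4]>60 and abs(t[0])<250 and abs(t[1])<250: print(n,"reddish",st[i],t.round(1))
c=ctrl.calibration("wrist");cv2.imwrite("pics/w5.png",ctrl.camera("wrist")[:,:,::-1])
e=(-132,212,120,90)
plan(lerp(e,(-132,212,71,90),4)+[(-132,212,71,90)]*4)
```

```text
t 14.55 track [-132.8  211.7  120.3] head 90.3 F [-0.5 -0.5  0.4] open 0.0 q [0.24 0.27 1.78 0.   1.09 0.3 ]
top reddish [247 124  24  24 433] [ 70.8 119.5  55. ]
top reddish [349 263  18  19 260] [-227.4 -134.6   55. ]
scene reddish [276 157  14   8  64] [-168.6 -134.9   55. ]
{"dr": [[0.0, 0.0, 0.0], [0.0, 0.0, 0.0], [0.0, 0.0, 0.0], [0.0, 0.0, 0.0], [0.0, 0.0, 0.0], [0.0, 0.0, 0.0], [0.0, 0.0, 0.0], [0.0, 0.0, 0.0]], "xyz": [[-0.0, -0.0, 1.22], [-0.0, -0.0, 2.45], [-0.0, -0.0, 3.67], [-0.0, -0.0, 4.9], [-0.0, -0.0, 4.9], [-0.0, -0.0, 4.9], [-0.0, -0.0, 4.9], [-0.0, -0.0, 4.9]], "jaw": [0, 0, 0, 0, 0, 0, 0, 0]}
```

The dish, now at about (71,119.5) in the track's frame, shows the carrier home to within the 2 mm error. On to the latch.

>>> send_rows --dr '[[0,0,0],[0,0,0],[0,0,0],[0,0,0],[0,0,0],[0,0,0],[0,0,0],[0,0,0]]' --xyz '[[0,0,1.22],[0,0,2.45],[0,0,3.67],[0,0,4.9],[0,0,4.9],[0,0,4.9],[0,0,4.9],[0,0,4.9]]' --jaw '[0,0,0,0,0,0,0,0]'

```text
time_s: 15.7
eef_pos: [0.4928, 0.2414, 0.0718]
eef_rot: [0.0, 0.73, 0.683, 0.0]
wrist_force: [0.7, -0.7, -0.9]
opening: 0.001
grasp_force: 0.0
```

```bash
cat >> p.py <<'E'
def latch(f,z=71,off=19):
    a=np.radians(f);return (5-135*np.cos(a)-off*np.sin(a),177-135*np.sin(a)+off*np.cos(a),z,90+f)
E
python3 - <<'E'
from p import *
state()
plan([(-131,206,71,90),(-130,200,71,90)]+[latch(f) for f in (3,6,10,14,18,22)])
plan([latch(22+4*(i+1)) for i in range(8)])
E
```

```text
t 15.7 track [-131.4  211.7   71.8] head 90.0 F [ 0.7 -0.7 -0.9] open 0.0 q [ 0.24  0.35  1.8  -0.    0.99  0.31]
{"dr": [[0.0, 0.0, 0.0], [0.0, 0.0, 0.0], [0.0, 0.0, -0.5], [0.0, 0.0, -1.0], [0.0, 0.0, -1.67], [0.0, 0.0, -2.33], [0.0, 0.0, -3.0], [0.0, 0.0, -3.67]], "xyz": [[-0.6, 0.1, 0.0], [-1.2, 0.2, 0.0], [-2.31, 0.12, 0.0], [-3.02, 0.07, 0.0], [-3.98, 0.07, 0.0], [-4.93, 0.14, 0.0], [-5.87, 0.27, 0.0], [-6.8, 0.47, 0.0]], "jaw": [0, 0, 0, 0, 0, 0, 0, 0]}
{"dr": [[0.0, 0.0, -0.66], [0.0, 0.0, -1.33], [0.0, 0.0, -2.0], [0.0, 0.0, -2.66], [0.0, 0.0, -3.33], [0.0, 0.0, -4.0], [0.0, 0.0, -4.66], [0.0, 0.0, -5.33]], "xyz": [[-0.94, -0.1, 0.0], [-1.9, -0.13, 0.0], [-2.85, -0.1, 0.0], [-3.79, -0.0, 0.0], [-4.73, 0.16, 0.0], [-5.65, 0.39, 0.0], [-6.56, 0.69, 0.0], [-7.44, 1.04, 0.0]], "jaw": [0, 0, 0, 0, 0, 0, 0, 0]}
```

>>> send_rows --dr '[[0,0,0],[0,0,0],[0,0,-0.5],[0,0,-1.0],[0,0,-1.67],[0,0,-2.33],[0,0,-3.0],[0,0,-3.67]]' --xyz '[[-0.6,0.1,0],[-1.2,0.2,0],[-2.31,0.12,0],[-3.02,0.07,0],[-3.98,0.07,0],[-4.93,0.14,0],[-5.87,0.27,0],[-6.8,0.47,0]]' --jaw '[0,0,0,0,0,0,0,0]'

```text
time_s: 16.7
eef_pos: [0.4927, 0.1724, 0.0714]
eef_rot: [0.0, 0.586, 0.811, 0.0]
wrist_force: [0.5, 0.3, -0.5]
opening: -0.002
grasp_force: 0.3
```

>>> send_rows --dr '[[0,0,-0.66],[0,0,-1.33],[0,0,-2.0],[0,0,-2.66],[0,0,-3.33],[0,0,-4.0],[0,0,-4.66],[0,0,-5.33]]' --xyz '[[-0.94,-0.1,0],[-1.9,-0.13,0],[-2.85,-0.1,0],[-3.79,0,0],[-4.73,0.16,0],[-5.65,0.39,0],[-6.56,0.69,0],[-7.44,1.04,0]]' --jaw '[0,0,0,0,0,0,0,0]'

```text
time_s: 17.7
eef_pos: [0.5258, 0.105, 0.0713]
eef_rot: [-0.0, 0.34, 0.941, 0.0]
wrist_force: [0.2, 1.0, 0.2]
opening: -0.002
grasp_force: 0.3
```

Run:
```python
from p import *
state()
plan([latch(54+4*(i+1)) for i in range(8)])
plan([latch(86+.5*(i+1)) for i in range(8)])
```

```text
t 17.7 track [-89.4  77.8  71.3] head 144.1 F [0.2 1.  0.2] open -0.0 q [-0.02  0.33  1.83  0.    0.98 -0.9 ]
{"dr": [[0.0, 0.0, -0.67], [0.0, 0.0, -1.33], [0.0, 0.0, -2.0], [0.0, 0.0, -2.67], [0.0, 0.0, -3.33], [0.0, 0.0, -4.0], [0.0, 0.0, -4.67], [0.0, 0.0, -5.33]], "xyz": [[-0.95, -0.1, 0.0], [-1.9, -0.13, 0.0], [-2.85, -0.1, 0.0], [-3.8, -0.0, 0.0], [-4.73, 0.16, 0.0], [-5.66, 0.39, 0.0], [-6.56, 0.69, 0.0], [-7.44, 1.04, 0.0]], "jaw": [0, 0, 0, 0, 0, 0, 0, 0]}
{"dr": [[0.0, 0.0, -0.09], [0.0, 0.0, -0.17], [0.0, 0.0, -0.25], [0.0, 0.0, -0.34], [0.0, 0.0, -0.42], [0.0, 0.0, -0.5], [0.0, 0.0, -0.59], [0.0, 0.0, -0.67]], "xyz": [[-0.12, -0.01, 0.0], [-0.24, -0.03, 0.0], [-0.36, -0.04, 0.0], [-0.48, -0.06, 0.0], [-0.6, -0.07, 0.0], [-0.72, -0.08, 0.0], [-0.83, -0.09, 0.0], [-0.95, -0.1, 0.0]], "jaw": [0, 0, 0, 0, 0, 0, 0, 0]}
```

Grasp force 0.3 N shows contact with the knob. I'll continue: the fast call, then the creep.

>>> send_rows --dr '[[0,0,-0.67],[0,0,-1.33],[0,0,-2.0],[0,0,-2.67],[0,0,-3.33],[0,0,-4.0],[0,0,-4.67],[0,0,-5.33]]' --xyz '[[-0.95,-0.1,0],[-1.9,-0.13,0],[-2.85,-0.1,0],[-3.8,0,0],[-4.73,0.16,0],[-5.66,0.39,0],[-6.56,0.69,0],[-7.44,1.04,0]]' --jaw '[0,0,0,0,0,0,0,0]'

```text
time_s: 18.7
eef_pos: [0.5895, 0.0654, 0.0712]
eef_rot: [-0.0, 0.067, 0.998, 0.0]
wrist_force: [-0.8, 0.7, 1.0]
opening: 0.003
grasp_force: 0.3
```

>>> send_rows --dr '[[0,0,-0.09],[0,0,-0.17],[0,0,-0.25],[0,0,-0.34],[0,0,-0.42],[0,0,-0.5],[0,0,-0.59],[0,0,-0.67]]' --xyz '[[-0.12,-0.01,0],[-0.24,-0.03,0],[-0.36,-0.04,0],[-0.48,-0.06,0],[-0.6,-0.07,0],[-0.72,-0.08,0],[-0.83,-0.09,0],[-0.95,-0.1,0]]' --jaw '[0,0,0,0,0,0,0,0]'

```text
time_s: 19.7
eef_pos: [0.5975, 0.0639, 0.0711]
eef_rot: [-0.002, 0.033, 0.999, 0.0]
wrist_force: [-8.0, 1.2, 5.8]
opening: -0.003
grasp_force: 4.3
```

Run:
```python
from p import *
import cv2
state()
x,y,z,h=latch(90)
plan([(x+.5*(i+1),y,z,180) for i in range(8)])
```

```text
t 19.7 track [-15.1  41.6  71.1] head 180.0 F [-8.   1.2  5.8] open -0.0 q [-0.09  0.45  1.65  0.    1.04 -1.6 ]
{"dr": [[0.0, 0.0, -0.0], [0.0, 0.0, -0.0], [0.0, 0.0, -0.0], [0.0, 0.0, -0.0], [0.0, 0.0, -0.0], [0.0, 0.0, -0.0], [0.0, 0.0, -0.0], [0.0, 0.0, -0.0]], "xyz": [[-0.05, 0.0, 0.0], [-0.1, 0.0, 0.0], [-0.15, 0.0, 0.0], [-0.2, 0.0, 0.0], [-0.25, 0.0, 0.0], [-0.3, 0.0, 0.0], [-0.35, 0.0, 0.0], [-0.4, 0.0, 0.0]], "jaw": [0, 0, 0, 0, 0, 0, 0, 0]}
```

Hard stop reached at the expected place, with 8 N on the wrist. I'll press 1 mm more to confirm, then let go.

>>> send_rows --dr '[[0,0,0],[0,0,0],[0,0,0],[0,0,0],[0,0,0],[0,0,0],[0,0,0],[0,0,0]]' --xyz '[[-0.05,0,0],[-0.1,0,0],[-0.1,0,0],[-0.1,0,0],[-0.1,0,0],[-0.1,0,0],[-0.1,0,0],[-0.1,0,0]]' --jaw '[0,0,0,0,0,0,0,0]'

```text
time_s: 20.7
eef_pos: [0.5976, 0.0639, 0.0711]
eef_rot: [-0.003, 0.033, 0.999, 0.0]
wrist_force: [-10.3, 1.1, 7.7]
opening: 0.0
grasp_force: 5.1
```

Run:
```python
from p import *
state()
x,y,z,h=latch(90); json.dump([W(x+1,y,z).tolist(),rot(180).as_quat().tolist()],open("cmd.json","w"))
# back off along -x, lift, then leave view
b=[(x-1,y,z,180),(x-6,y,z,180),(x-16,y,z,180),(x-30,y,90,180),(x-50,y,130,180),(x-90,y,170,180),(x-140,y,200,180),(x-190,y,210,180)]
plan(b)
```

```text
t 20.7 track [-15.   41.6  71.1] head 180.0 F [-10.3   1.1   7.7] open 0.0 q [-0.09  0.45  1.65 -0.    1.04 -1.6 ]
{"dr": [[0.0, 0.0, -0.0], [0.0, 0.0, -0.0], [0.0, 0.0, -0.0], [0.0, 0.0, -0.0], [0.0, 0.0, -0.0], [0.0, 0.0, -0.0], [0.0, 0.0, -0.0], [0.0, 0.0, -0.0]], "xyz": [[0.2, -0.0, 0.0], [0.7, -0.0, 0.0], [1.7, 0.0, 0.0], [3.1, -0.0, -1.9], [5.1, -0.0, -5.9], [9.1, 0.0, -9.9], [14.1, 0.0, -12.9], [19.1, -0.0, -13.9]], "jaw": [0, 0, 0, 0, 0, 0, 0, 0]}
```

>>> send_rows --dr '[[0,0,0],[0,0,0],[0,0,0],[0,0,0],[0,0,0],[0,0,0],[0,0,0],[0,0,0]]' --xyz '[[0.2,0,0],[0.7,0,0],[1.7,0,0],[3.1,0,-1.9],[5.1,0,-5.9],[9.1,0,-9.9],[14.1,0,-12.9],[19.1,0,-13.9]]' --jaw '[0,0,0,0,0,0,0,0]'

```text
time_s: 21.7
eef_pos: [0.4086, 0.0763, 0.2122]
eef_rot: [0.002, 0.033, 0.999, -0.0]
wrist_force: [-0.4, -0.4, 0.4]
opening: 0.004
grasp_force: 0.0
```

Run:
```python
from p import *
import cv2
state()
a=ctrl.camera("top")[60:260,210:360,::-1]; a=cv2.resize(a,None,fx=2.6,fy=2.6,interpolation=cv2.INTER_CUBIC)
b=ctrl.camera("scene")[130:290,260:420,::-1]; b=cv2.resize(b,(400,400),interpolation=cv2.INTER_CUBIC)
a=cv2.resize(a,(300,400)); cv2.imwrite("pics/end.png",np.hstack([a,b]))
```

```text
t 21.7 track [-204.4   41.4  212.2] head 180.0 F [-0.4 -0.4  0.4] open 0.0 q [-0.1  -0.16  2.03 -0.    1.27 -1.61]
```

View pics/end.png

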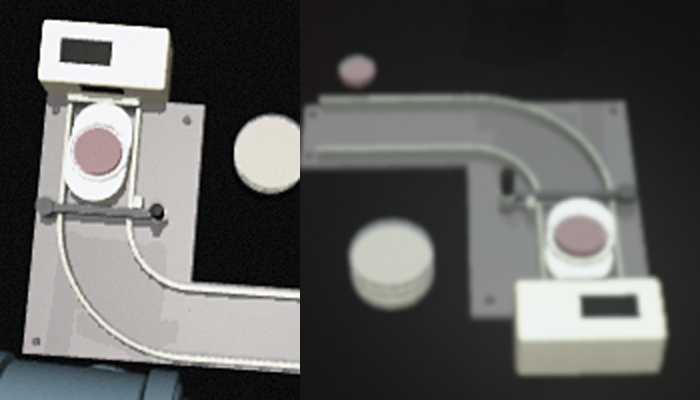

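The carrier is against the stop (top crop, front at (102,103)) with its dish seated at (98,152). The latch bar lies across the channel from (45,206) to (155,211), by the keeper, and the arm is clear.

```bash
python3 -c "
from bench import ctrl
print(ctrl.hand_in())"
```

```text
the job is handed in; nothing more can be done
None
```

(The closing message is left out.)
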